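Load a filter disc into the next cassette slot

ROBOT

A 6-joint arm with a two-finger parallel gripper is mounted at the origin on a cart in front of the work surface, level with it; the furniture and walls round the work are solid. World frame = base frame: x ahead of the robot, y to its left, z up, the work surface at z = 0. Lengths are in mm, angles in rad, forces in N, time in s.
With the tool pointing down it reaches from about 350 to 975 mm from the base axis. Payload 7.1 kg.
Tool frame: the origin (TCP) lies on the mounting face of the last link; the fingertips stand 182 mm ahead of it and the grasp point (between the pads) lies 163 mm ahead of it (ctrl.tcp_to_tips is the distance from the TCP to the fingertips, in mm); z points along the fingers, y is the direction in which the jaws open and shut (so a half turn about z gives the same grasp; the last joint's range is limited). The gripper opens to 88 mm and grips with 3 to 60 N. Pads are 20 mm wide; open, the fingers measure 115 mm over their backs; the gripper's body (75 mm by 178 mm) begins 61 mm behind the grasp point.
Start: joints at [-1.133, 0.423, 1.63, -0, 1.089, -0.019], TCP at [275.689, -560.894, 404.675] pointing down, gripper open.
Joint ranges: [-3, 3], [-0.9, 2.11], [0.09, 2.58], [-1.31, 4.45], [0.11, 2.69], [-2.54, 2.54]. Speed limits (rad/s): [2.39, 2.39, 3.01, 3.14, 3.14, 3.14].

INTERFACE

Orientations are given as a rotation vector (axis times angle).
In Python, from workcell import ctrl gives the robot as it stands. The module is installed in compiled form; this text tells all that it offers.
- The arm moves only by the tool send_rows, never from a script. Its argument "commands" is a list of rows, each an object with "translation": the shift along the world's x, y, z normalised to -1 to 1, where 1 is 0.1 m, a list of three; "twist": the turn, a rotation vector about the world's x, y, z normalised to -1 to 1, where 1 is 0.5 rad, a list of three. A call has exactly 10 rows; each row is the pose to reach, as a shift and turn from the pose commanded when the call began; what a row does not reach only later rows make up. A row lasts 1/10 s, in which the tool goes at most 50 mm and 8.59 degrees, less where a joint would pass 70% of its speed; a pose out of reach is approached as far as the arm can. A call with a number of a shift or a turn outside -1 to 1 is refused whole. A call with a gripper value outside its range is refused whole. "grip" is the closure, from -1 (fully open) to 1 (shut), set as the call begins (left out, the last holds). The fingers move at their own pace and stop on an object; the grip force is fixed at half the most. Time passes only in rows, so rows that repeat a pose let the fingers close, or fill a call up. It gives the time, the measured TCP pose, the force and the opening at its end, in the units of the state.
- ctrl.get_obs(): the state, without advancing time (a new reading comes with each control period).
- ctrl.get_image(name): name is "side" or "top" or "wrist"; returns a dict with "img" (420x560x3 uint8, red, green, blue), "intrinsics" (3x3 intrinsics, pixels), "cam_to_world" (4x4, takes a point from camera to world coordinates). Camera axes: x right, y down, z forward; pixel columns grow to the right and rows downward; lengths in mm; the calibration is good to about 2 mm. A picture is of the moment at which its call begins. There is no depth.
- ctrl.close_job(): hands the job in, once; it reports no verdict.
The state is a dict: "t": time; "qpos": joint angles; "qvel": joint speeds; "joint_torque": joint torques, N m; "ee_pos": TCP position; "orientation": TCP orientation; "ft_force": force on the tool from outside, world axes, zero at the start; "moment": the same for the moment, N m; "width": finger opening in mm.
Only numpy, scipy, OpenCV 4.12 (cv2) and the standard library are available. Lean on these libraries where they do the work, as an engineer would, in place of code of your own. Each camera call takes 0.05 s, during which the arm holds its last target. There are 200 camera calls.

TASK

The white cassette on the grey stand already holds a filter disc in its bottom slot. Take the loose disc of that same size, the larger of the two on the bench, by its grip and slide it level through the open front into the middle slot, all the way home with its grip pointing straight out of the front like the one below, then let go. Leave the smaller disc where it lies.

Things in the scene. Friction and masses are not known exactly. Their poses are not given: they have to be found in the camera images.
- large_grip (a point): Centre of the larger loose disc's grip, 10 mm above the underside. Aluminium disc with white filter, 76 mm across, 5 mm thick; a 10 mm wide flat tail ends in a grey grip block 24 (x) x 14 (y) x 20 mm high from the underside. x: from grip to disc (disc centre 70 mm ahead); z up; grip it across y. Lies flat on the bench, disc away from the robot. 60 g, centre of mass about 53 mm ahead of the grip.
- small_grip (a point): Centre of the smaller loose disc's grip: same make, same grip block and axes, but the disc is 50 mm across, its centre 57 mm ahead of the grip along +x. To be left alone. The two discs may lie in either place.
- middle_slot (a point): Point on the middle slot's floor under the centre of a 76 mm disc that is fully home (its grip is then at x = -70, y = 0, z = +10 mm from here). x: from the open front into the cassette, y to its left, z up. Front edge at x = -42 mm, back stop at +38 mm. The slot is 100 mm wide and 26 mm high up to the shelf above, which is 4 mm thick.
- cassette: White cassette, 84 deep (x), 110 wide (y), 88 mm high, axes as the slot's, origin at the centre of its underside. Slot floors 6, 36, 66 mm up; middle of each front notched 36 mm wide, 30 deep. Bottom slot holds a fixed 76 mm disc whose grip sticks out in front, top 10 mm below the middle floor. Firmly locked on a grey stand, foot 120 x 120 mm, its height varies from 53 to 93 mm.

How it is judged (in metres and radians):
At the end, for the whole second after the job is handed in: The larger disc lies level (7 deg) in the middle slot: its grip 62 to 81 mm in front of the slot point (70 is home), within 25 mm sideways and 8 mm in height of its seated place, pointing out of the front within 12 deg; the smaller disc has not moved by more than 30 mm (x of large_grip in the frame of middle_slot between -0.081 and -0.062 m and y of large_grip in the frame of middle_slot between -0.025 and 0.025 m and z of large_grip in the frame of middle_slot between 0.002 and 0.018 m and angle between the x axis of large_grip and the x axis of middle_slot, either way round below 0.22 rad and angle between large_grip's own z axis and vertical below 0.12 rad); the robot touches nothing.
It fails at once if the smaller disc is moved (distance of small_grip from where it was at the start of the episode above 0.03 m).
It also fails if it takes over 42 s, if anything falls off the work surface, if the arm or the gripper's body presses on something with over 40 N, if the wrist force passes 120 N, or if a joint passes its speed limit or range.

## Working session

There is one attempt and no reset: what is moved stays moved. The work goes in short steps, Python scripts to look and compute and a tool call to move; the robot and the scene stay as the last step left them, time stands still between calls to the robot, and variables do not carry over. Pictures are saved under pics/ and viewed, about 8 in all and at most 12, crops included, and the job is handed in when it is done.

Besides the shell and the picture viewer there is one more tool, called as name([rows], argument=value, ...), one row to a line, values as JSON. send_rows: Moves the arm, as the interface text tells. Its arguments: {"type":"object","properties":{"commands":{"type":"array","items":{"type":"object","properties":{"translation":{"type":"array","items":{"type":"number"}},"twist":{"type":"array","items":{"type":"number"}}}}},"grip":{"type":"number"}},"required":["commands"]}

```bash
mkdir -p pics
cat > h.py <<'E'
import numpy as np, cv2
from workcell import ctrl
def shot(n,f):
    d=ctrl.get_image(n); cv2.imwrite(f'pics/{f}.png',d['img'][:,:,::-1]); np.savez(f'pics/{f}.npz',K=d['intrinsics'],T=d['cam_to_world']); return d
def ray(f,u,v):
    d=np.load(f'pics/{f}.npz'); T=d['T']; r=T[:3,:3]@np.linalg.solve(d['K'],[u,v,1.]); return T[:3,3],r
def onz(f,u,v,z):
    o,r=ray(f,u,v); return o+r*(z-o[2])/r[2]
def proj(f,p):
    d=np.load(f'pics/{f}.npz'); T=d['T']; c=d['K']@(T[:3,:3].T@(np.array(p)-T[:3,3])); return c[:2]/c[2]
def tri(a,b):
    A=np.zeros((3,3));y=np.zeros(3);L=[ray(*a),ray(*b)]
    for o,r in L:
        r=r/np.linalg.norm(r);M=np.eye(3)-np.outer(r,r);A+=M;y+=M@o
    p=np.linalg.solve(A,y); return p,[np.linalg.norm(np.cross(p-o,r/np.linalg.norm(r))) for o,r in L]
E
python3 - <<'E'
from h import *
for n in ['side','top','wrist']:
    d=shot(n,n+'0'); print(n,d['intrinsics'][0],d['cam_to_world'].round(3).tolist())
print(ctrl.get_obs())
a=cv2.imread('pics/top0.png');b=cv2.imread('pics/side0.png')
E
```

```text
side [379.33203359   0.         275.77864266] [[-0.965, -0.127, 0.229, 293.233], [-0.261, 0.459, -0.849, 958.328], [0.003, -0.879, -0.476, 536.637], [0.0, 0.0, 0.0, 1.0]]
top [417.63897669   0.         278.71222419] [[0.021, -0.994, 0.11, 386.894], [-0.999, -0.018, 0.028, 124.569], [-0.026, -0.111, -0.993, 1032.545], [0.0, 0.0, 0.0, 1.0]]
wrist [368.06853125   0.         270.93636687] [[0.441, -0.865, -0.24, 341.928], [-0.898, -0.425, -0.116, -528.504], [-0.001, 0.267, -0.964, 383.517], [0.0, 0.0, 0.0, 1.0]]
{'t': 0.15, 'qpos': array([-1.13297363e+00,  4.23697220e-01,  1.63048395e+00, -2.89510179e-05,
        1.08864745e+00, -1.89534839e-02]), 'qvel': array([-1.02270978e-03, -3.66306744e-04, -3.34508577e-03, -1.71172595e-03,
        8.46406113e-04, -7.57510229e-05]), 'joint_torque': array([-5.51194498e-04, -5.44987714e+01, -2.73919326e+01,  6.43000100e-02,
        2.04354204e-02, -7.54342636e-05]), 'ee_pos': array([ 275.6169768 , -560.70955455,  404.07220116]), 'orientation': array([-3.05883651e+00, -7.11029005e-01,  4.42871121e-04]), 'ft_force': array([-0.25128798,  0.53949172, -0.15222533]), 'moment': array([-0.05233192, -0.03971354, -0.01337017]), 'width': 87.77967536353526}
```

View pics/top0.png

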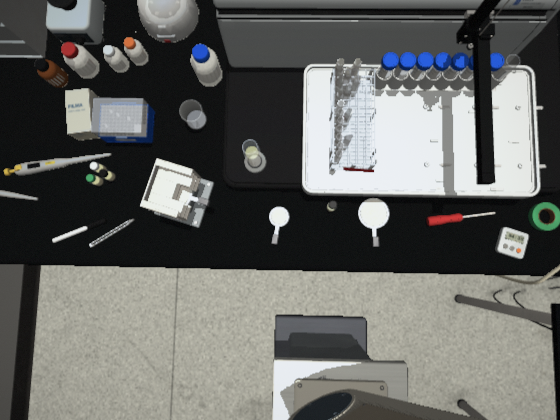

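View pics/side0.png

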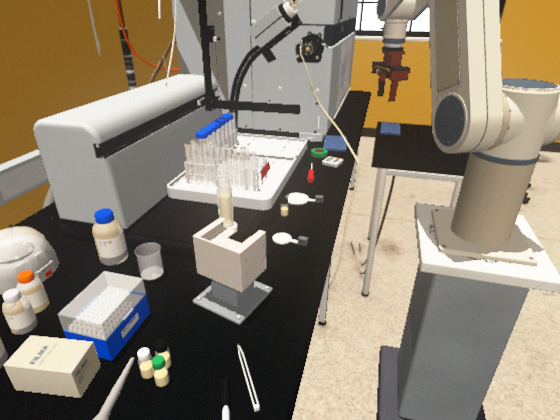

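The top view shows the large disc at (374,214) with its grip at about (376,240), and the small disc at (279,216). The cassette is at about (178,192), open towards image right (world −y). The side view shows it on its stand at about (230,255). I'll zoom in.

Run:
```python
from h import *
a=cv2.imread('pics/top0.png');b=cv2.imread('pics/side0.png')
r=lambda i,x,y,w,h,s:cv2.resize(i[y:y+h,x:x+w],None,fx=s,fy=s,interpolation=cv2.INTER_CUBIC)
p=np.zeros((600,800,3),np.uint8)
p[:300,:400]=r(a,130,150,100,75,4)      # top cassette
p[:300,400:800]=r(b,180,205,100,75,4)
p[300:600,:400]=r(a,350,190,80,60,5)
p[300:600,400:800]=r(b,180,260,100,75,4)
cv2.imwrite('pics/crop0.png',p)
for n,(u,v) in dict(disc=(374,214),grip=(376,240),sd=(279,216),sg=(275,238)).items(): print(n,onz('top0',u,v,5).round(1))
g=cv2.cvtColor(a,cv2.COLOR_BGR2GRAY)
m=(g>120).astype(np.uint8)
n,l,s,c=cv2.connectedComponentsWithStats(m)
for i in range(n):
    if 190<c[i][1]<250 and 260<c[i][0]<400: print(s[i],c[i])
```

```text
disc [502.5 -80.7   5. ]
grip [438.7 -85.3   5. ]
sd [493.3 153.1   5. ]
sg [438.7 161.8   5. ]
[358 198  32  48 832] [373.42668269 215.53365385]
[327 205   7   6  15] [329.6        208.26666667]
[269 207  20  37 406] [277.88916256 219.95073892]
```

View pics/crop0.png

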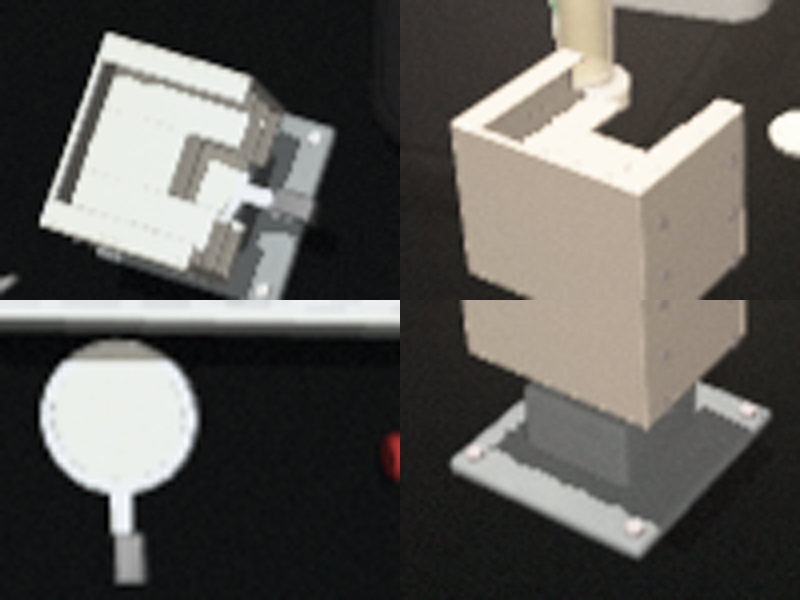

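The crop gives the cassette's four top rim corners in both views. The loose disc's grip is at about (376,241.5) in the top view. Next I triangulate the corners and fit the cassette pose.

```bash
cat > m.py <<'E'
from h import *
from scipy.optimize import least_squares
T={'bn':(140.2,207),'bf':(156.7,158.2),'ff':(192.5,168.9),'fn':(176.3,217.3)}
S={'bn':(240.3,253.2),'bf':(193.2,235.5),'ff':(223,217.6),'fn':(264.8,230.8)}
P={}
for k in T:
    p,e=tri(('top0',*T[k]),('side0',*S[k])); P[k]=p; print(k,p.round(1),np.round(e[0],1))
n=lambda a,b:round(float(np.linalg.norm(P[a]-P[b])),1)
print('depth',n('bn','fn'),n('bf','ff'),'width',n('bn','bf'),n('fn','ff'))
# known-size box, 4dof fit by reprojection
loc={'bn':(42,55),'bf':(42,-55),'ff':(-42,-55),'fn':(-42,55)}  # cassette x -> back; y left
def res(q):
    x,y,z,a=q;c,s=np.cos(a),np.sin(a);o=[]
    for k,(u,v) in loc.items():
        p=[x+c*u-s*v,y+s*u+c*v,z]
        o+=list(proj('top0',p)-T[k])+list(proj('side0',p)-S[k])
    return o
r=least_squares(res,[420,400,160,1.6]);print(r.x.round(3),np.round(r.fun,1))
E
python3 m.py
python3 - <<'E'
from h import *
c=onz('top0',373.9,214,5)
a=cv2.imread('pics/top0.png');g=cv2.cvtColor(a,cv2.COLOR_BGR2GRAY)
for box in [(352,194,45,58),(265,203,30,45)]:
    x,y,w,h=box
    cs,_=cv2.findContours((g[y:y+h,x:x+w]>75).astype(np.uint8),0,1)
    k=max(cs,key=cv2.contourArea)
    k=k.reshape(-1,2)+[x,y]
    # disc: upper part
    d=np.array([onz('top0',*q,5)[:2] for q in k]); 
    up=d[d[:,0]>d[:,0].max()-(55 if x>300 else 35)]
    (cx,cy),R=cv2.minEnclosingCircle(up.astype(np.float32)); print('disc',cx,cy,R)
    d=np.array([onz('top0',*q,20)[:2] for q in k]); print('minx',d[:,0].min())
    lo=d[d[:,0]<d[:,0].min()+14]; print('grip lo y',lo[:,1].min(),lo[:,1].max(),lo.mean(0))
E
```

```text
bn [493.3 447.2 153. ] 1.5
bf [599.3 416.8 153.3] 0.3
ff [574.5 337.1 152.5] 2.3
fn [472.4 367.6 154.9] 1.5
depth 82.3 83.5 width 110.2 106.6
[535.015 392.08  153.327   1.288] [-0.5 -1.   0.4  0.1 -0.1 -0.3 -0.1  0.1  0.6  0.2 -1.7 -0.9  0.3  0.3
  1.8  0.9]
disc 505.6894226074219 -79.19606018066406 38.81196212768555
minx 423.3758271997657
grip lo y -86.97495500782665 -74.96254917820897 [428.29101544 -80.56129595]
disc 494.02154541015625 153.41957092285156 25.72344207763672
minx 425.6993536594586
grip lo y 156.210493461248 170.69818408933884 [430.64404446 162.99667645]
```

Cassette fit: centre (535,392), underside z≈65.3, yaw 1.288 rad, reprojection within 2 px. The measured depth (82–84 mm) and width (107–110 mm) match the given sizes. The larger disc's radius is 38.8 mm, which confirms which disc it is. Now I move above its grip at about (436,−82).

send_rows([
  {"translation": [0.03,0.09,-0.02],"twist": [0,0,-0.015]},
  {"translation": [0.06,0.19,-0.05],"twist": [0,0,-0.03]},
  {"translation": [0.1,0.29,-0.08],"twist": [0,0,-0.045]},
  {"translation": [0.13,0.38,-0.1],"twist": [0,0,-0.06]},
  {"translation": [0.16,0.48,-0.13],"twist": [0,0,-0.075]},
  {"translation": [0.19,0.57,-0.15],"twist": [0,0,-0.09]},
  {"translation": [0.22,0.67,-0.18],"twist": [0,0,-0.105]},
  {"translation": [0.26,0.77,-0.2],"twist": [0,0,-0.12]},
  {"translation": [0.29,0.86,-0.23],"twist": [0,0,-0.135]},
  {"translation": [0.32,0.96,-0.25],"twist": [0,0,-0.15]},
], grip=-1)

```text
t: 1.15
ee_pos: [308.0, -464.1, 379.4]
orientation: [-3.085, -0.595, 0.0]
ft_force: [1.1, -0.6, 0.6]
width: 88.1
```

send_rows([
  {"translation": [0.03,0.09,-0.02],"twist": [0,0,-0.015]},
  {"translation": [0.06,0.19,-0.05],"twist": [0,0,-0.03]},
  {"translation": [0.1,0.29,-0.08],"twist": [0,0,-0.045]},
  {"translation": [0.13,0.38,-0.1],"twist": [0,0,-0.06]},
  {"translation": [0.16,0.48,-0.13],"twist": [0,0,-0.075]},
  {"translation": [0.19,0.57,-0.15],"twist": [0,0,-0.09]},
  {"translation": [0.22,0.67,-0.18],"twist": [0,0,-0.105]},
  {"translation": [0.26,0.77,-0.2],"twist": [0,0,-0.12]},
  {"translation": [0.29,0.86,-0.23],"twist": [0,0,-0.135]},
  {"translation": [0.32,0.96,-0.25],"twist": [0,0,-0.15]},
])

```text
t: 2.15
ee_pos: [340.0, -368.1, 354.4]
orientation: [-3.105, -0.479, 0.0]
ft_force: [0.3, 0.9, -0.3]
width: 87.7
```

send_rows([
  {"translation": [0.03,0.09,-0.02],"twist": [0,0,-0.015]},
  {"translation": [0.06,0.19,-0.05],"twist": [0,0,-0.03]},
  {"translation": [0.1,0.29,-0.08],"twist": [0,0,-0.045]},
  {"translation": [0.13,0.38,-0.1],"twist": [0,0,-0.06]},
  {"translation": [0.16,0.48,-0.13],"twist": [0,0,-0.075]},
  {"translation": [0.19,0.57,-0.15],"twist": [0,0,-0.09]},
  {"translation": [0.22,0.67,-0.18],"twist": [0,0,-0.105]},
  {"translation": [0.26,0.77,-0.2],"twist": [0,0,-0.12]},
  {"translation": [0.29,0.86,-0.23],"twist": [0,0,-0.135]},
  {"translation": [0.32,0.96,-0.25],"twist": [0,0,-0.15]},
])

```text
t: 3.15
ee_pos: [372.0, -272.1, 329.4]
orientation: [-3.121, -0.362, -0.0]
ft_force: [0.4, -0.5, 0.5]
width: 87.7
```

send_rows([
  {"translation": [0.03,0.09,-0.02],"twist": [0,0,-0.015]},
  {"translation": [0.06,0.19,-0.05],"twist": [0,0,-0.03]},
  {"translation": [0.1,0.29,-0.08],"twist": [0,0,-0.045]},
  {"translation": [0.13,0.38,-0.1],"twist": [0,0,-0.06]},
  {"translation": [0.16,0.48,-0.13],"twist": [0,0,-0.075]},
  {"translation": [0.19,0.57,-0.15],"twist": [0,0,-0.09]},
  {"translation": [0.22,0.67,-0.18],"twist": [0,0,-0.105]},
  {"translation": [0.26,0.77,-0.2],"twist": [0,0,-0.12]},
  {"translation": [0.29,0.86,-0.23],"twist": [0,0,-0.135]},
  {"translation": [0.32,0.96,-0.25],"twist": [0,0,-0.15]},
])

```text
t: 4.15
ee_pos: [403.9, -176.2, 304.4]
orientation: [3.132, 0.245, -0.0]
ft_force: [0.9, -0.0, -0.3]
width: 87.8
```

send_rows([
  {"translation": [0.03,0.09,-0.02],"twist": [0,0,-0.015]},
  {"translation": [0.06,0.19,-0.05],"twist": [0,0,-0.03]},
  {"translation": [0.1,0.29,-0.08],"twist": [0,0,-0.045]},
  {"translation": [0.13,0.38,-0.1],"twist": [0,0,-0.06]},
  {"translation": [0.16,0.48,-0.13],"twist": [0,0,-0.075]},
  {"translation": [0.19,0.57,-0.15],"twist": [0,0,-0.09]},
  {"translation": [0.22,0.67,-0.18],"twist": [0,0,-0.105]},
  {"translation": [0.3,0.86,-0.2],"twist": [0,0,-0.14]},
  {"translation": [0.32,0.96,-0.25],"twist": [0,0,-0.15]},
  {"translation": [0.32,0.96,-0.25],"twist": [0,0,-0.15]},
])

```text
t: 5.15
ee_pos: [435.6, -79.8, 279.1]
orientation: [-3.139, -0.132, 0.002]
ft_force: [-0.5, 0.3, -0.6]
width: 87.9
```

Run:
```python
from h import *
shot('wrist','wrist1'); o=ctrl.get_obs(); print(o['t'],o['ee_pos'],o['orientation'],o['qpos'])
for p in [(436,-82,20),(505,-80,5)]: print(proj('wrist1',p))
```

```text
5.2 [435.50890597 -80.36131562 279.28403939] [-3.13869472e+00 -1.31542208e-01  1.58543548e-03] [-2.09311664e-01  3.73252182e-01  2.10503271e+00 -1.83398678e-04
  6.64320823e-01  1.27785845e+00]
[274.20090608 213.87911643]
[279.91139166 108.4675552 ]
```

View pics/wrist1.png

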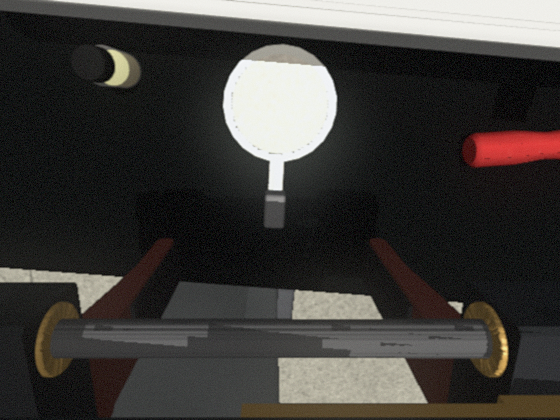

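The wrist view shows the disc centred at (280,102.5) and the top face of its grip at about (275,213.5).

Run:
```python
from h import *
a=cv2.imread('pics/wrist1.png');g=cv2.cvtColor(a,cv2.COLOR_BGR2GRAY)
m=(g[40:165,215:345]>110).astype(np.uint8); m[:, :][112:]=0
cs,_=cv2.findContours(m,0,1);k=max(cs,key=cv2.contourArea).reshape(-1,2)+[215,40]
d=np.array([onz('wrist1',*q,5)[:2] for q in k]).astype(np.float32);c,R=cv2.minEnclosingCircle(d);print('disc',c,R)
for q in [(275,213.5),(265,199.5),(286,200),(264,228),(285,228)]: print(q,onz('wrist1',*q,20).round(1))
print('tail',onz('wrist1',276.5,175,5).round(1))
```

```text
disc (507.1672058105469, -79.55634307861328) 38.0881462097168
(275, 213.5) [436.3 -82.5  20. ]
(265, 199.5) [445.5 -75.   20. ]
(286, 200) [446.4 -89.1  20. ]
(264, 228) [425.3 -75.9  20. ]
(285, 228) [426.5 -90.2  20. ]
tail [459.9 -81.7   5. ]
```

send_rows([
  {"translation": [0.005,-0.01,-0.12],"twist": [0,0,-0.04]},
  {"translation": [0.01,-0.02,-0.25],"twist": [0,0,-0.085]},
  {"translation": [0.01,-0.02,-0.38],"twist": [0,0,-0.085]},
  {"translation": [0.01,-0.02,-0.5],"twist": [0,0,-0.085]},
  {"translation": [0.01,-0.02,-0.62],"twist": [0,0,-0.085]},
  {"translation": [0.01,-0.02,-0.74],"twist": [0,0,-0.085]},
  {"translation": [0.01,-0.02,-0.84],"twist": [0,0,-0.085]},
  {"translation": [0.01,-0.02,-0.91],"twist": [0,0,-0.085]},
  {"translation": [0.01,-0.02,-0.945],"twist": [0,0,-0.085]},
  {"translation": [0.01,-0.02,-0.945],"twist": [0,0,-0.085]},
])

```text
t: 6.2
ee_pos: [436.6, -82.8, 184.8]
orientation: [-3.141, -0.062, 0.001]
ft_force: [-0.3, 0.2, 0.9]
width: 88.0
```

send_rows([
  {"translation": [0,0,0],"twist": [0,0,0]},
  {"translation": [0,0,0],"twist": [0,0,0]},
  {"translation": [0,0,0],"twist": [0,0,0]},
  {"translation": [0,0,0],"twist": [0,0,0]},
  {"translation": [0,0,0],"twist": [0,0,0]},
  {"translation": [0,0,0],"twist": [0,0,0]},
  {"translation": [0,0,0],"twist": [0,0,0]},
  {"translation": [0,0,0],"twist": [0,0,0]},
  {"translation": [0,0,0],"twist": [0,0,0]},
  {"translation": [0,0,0],"twist": [0,0,0]},
], grip=1)

```text
t: 7.2
ee_pos: [436.7, -82.9, 185.2]
orientation: [-3.141, -0.062, 0.0]
ft_force: [0.1, -0.6, -0.2]
width: 14.0
```

Gripped, opening 14.0 mm, which matches the block. Now I lift and carry it to the pre-insertion point in front of the cassette.

send_rows([
  {"translation": [0,0,0.05],"twist": [0,0,0]},
  {"translation": [0,0,0.15],"twist": [0,0,0]},
  {"translation": [0,0,0.27],"twist": [0,0,0]},
  {"translation": [0,0.02,0.4],"twist": [0,0,0]},
  {"translation": [0,0.06,0.53],"twist": [0,0,0]},
  {"translation": [0,0.11,0.66],"twist": [0,0,0]},
  {"translation": [0,0.17,0.78],"twist": [0,0,0]},
  {"translation": [0,0.24,0.88],"twist": [0,0,0]},
  {"translation": [0,0.32,0.96],"twist": [0,0,0]},
  {"translation": [0,0.4,1.0],"twist": [0,0,0]},
])

```text
t: 8.2
ee_pos: [437.2, -42.2, 286.3]
orientation: [3.141, 0.062, 0.004]
ft_force: [-0.2, 0.0, -0.3]
width: 13.6
```

send_rows([
  {"translation": [0.02,0.09,0.01],"twist": [0,0,0.08]},
  {"translation": [0.03,0.18,0.02],"twist": [0,0,0.17]},
  {"translation": [0.05,0.27,0.03],"twist": [0,0,0.25]},
  {"translation": [0.07,0.36,0.04],"twist": [0,0,0.33]},
  {"translation": [0.08,0.45,0.05],"twist": [0,0,0.42]},
  {"translation": [0.1,0.53,0.06],"twist": [0,0,0.5]},
  {"translation": [0.12,0.62,0.07],"twist": [0,0,0.58]},
  {"translation": [0.13,0.71,0.08],"twist": [0,0,0.67]},
  {"translation": [0.15,0.8,0.09],"twist": [0,0,0.75]},
  {"translation": [0.17,0.89,0.09],"twist": [0,0,0.83]},
])

```text
t: 9.2
ee_pos: [453.9, 46.9, 294.3]
orientation: [3.06, 0.713, 0.0]
ft_force: [-0.3, -0.4, -1.0]
width: 13.9
```

send_rows([
  {"translation": [0.02,0.09,0],"twist": [0,0,0.08]},
  {"translation": [0.03,0.18,0],"twist": [0,0,0.17]},
  {"translation": [0.05,0.27,0],"twist": [0,0,0.25]},
  {"translation": [0.07,0.36,0],"twist": [0,0,0.33]},
  {"translation": [0.08,0.45,0],"twist": [0,0,0.42]},
  {"translation": [0.1,0.53,0],"twist": [0,0,0.5]},
  {"translation": [0.12,0.62,0],"twist": [0,0,0.58]},
  {"translation": [0.13,0.71,0],"twist": [0,0,0.67]},
  {"translation": [0.15,0.8,0],"twist": [0,0,0.75]},
  {"translation": [0.17,0.89,0],"twist": [0,0,0.83]},
])

```text
t: 10.2
ee_pos: [470.8, 135.9, 294.2]
orientation: [2.847, 1.328, 0.0]
ft_force: [0.4, 0.7, -0.8]
width: 13.7
```

send_rows([
  {"translation": [0.02,0.09,0],"twist": [0,0,0.08]},
  {"translation": [0.03,0.18,0],"twist": [0,0,0.17]},
  {"translation": [0.05,0.27,0],"twist": [0,0,0.25]},
  {"translation": [0.07,0.36,0],"twist": [0,0,0.33]},
  {"translation": [0.08,0.45,0],"twist": [0,0,0.42]},
  {"translation": [0.1,0.55,0],"twist": [0,0,0.5]},
  {"translation": [0.12,0.66,0],"twist": [0,0,0.62]},
  {"translation": [0.14,0.78,0],"twist": [0,0,0.73]},
  {"translation": [0.16,0.89,0],"twist": [0,0,0.83]},
  {"translation": [0.16,0.89,0],"twist": [0,0,0.83]},
])

```text
t: 11.2
ee_pos: [487.0, 225.4, 294.2]
orientation: [2.513, 1.885, 0.001]
ft_force: [-0.8, 0.1, -0.4]
width: 13.6
```

Run:
```python
from h import *
for n in ['side','top','wrist']: shot(n,n+'2')
o=ctrl.get_obs(); print(o['t'],o['ee_pos'],o['orientation'],o['width'],o['ft_force'])
a=cv2.imread('pics/side2.png');w=cv2.imread('pics/wrist2.png');t=cv2.imread('pics/top2.png')
p=np.zeros((600,800,3),np.uint8)
p[:300,:400]=cv2.resize(a[180:270,180:300],(400,300),interpolation=2)
p[:300,400:]=cv2.resize(t[150:240,130:250],(400,300),interpolation=2)
p[300:,:400]=cv2.resize(w,(400,300),interpolation=3)
cv2.imwrite('pics/crop2.png',p)
```

```text
11.35 [486.48951983 223.97088183 294.04055067] [-2.51615515e+00 -1.88103994e+00  8.90481090e-04] 13.390119785506448 [-0.57206607 -0.04211771  0.10758021]
```

View pics/crop2.png

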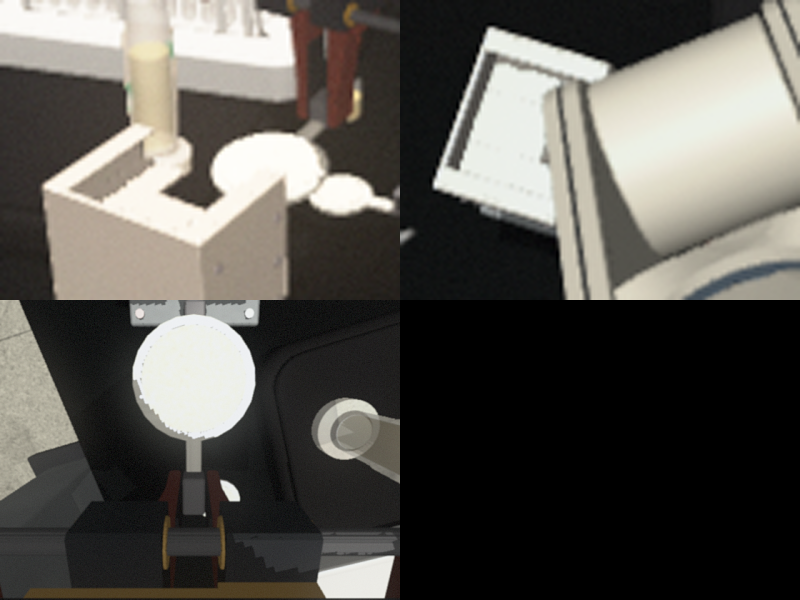

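View pics/wrist2.png

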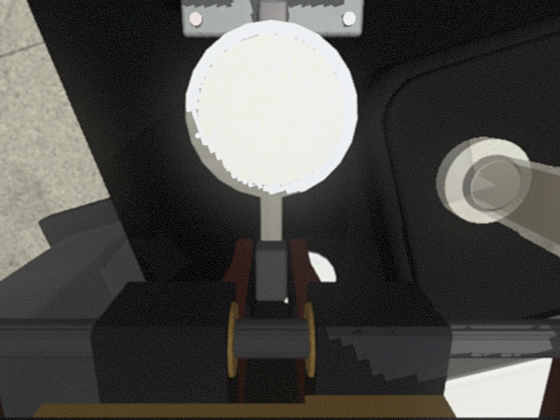

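The held disc is centred at about (271.5,108) in the wrist view. The cassette foot's screws at (195.5,19) and (349,18) and the fixed grip at u≈273 show that lateral position and yaw are lined up. Next I check the disc's height.

Run:
```python
from h import *
a=cv2.imread('pics/wrist2.png');g=cv2.cvtColor(a,cv2.COLOR_BGR2GRAY)
m=(g>150).astype(np.uint8);m[:20]=0;m[192:]=0;m[:,:180]=0;m[:,365:]=0
k=max(cv2.findContours(m,0,1)[0],key=cv2.contourArea).reshape(-1,2)
up=k[(k[:,1]<110)]  # clean half, lower left shaded
for z in (108,114,120):
    d=np.array([onz('wrist2',*q,z)[:2] for q in k]).astype(np.float32);print(z,cv2.minEnclosingCircle(d))
s=cv2.imread('pics/side2.png')
g=cv2.cvtColor(s,cv2.COLOR_BGR2GRAY)
# predicted silhouette extents of disc top rim at candidate heights vs seen left/top edge
c=np.array([487+70*.281,224.5+70*.96]);th=np.linspace(0,6.28,200)
for z in (108,111,114,117):
    P=np.array([proj('side2',(c[0]+38*np.cos(t),c[1]+38*np.sin(t),z)) for t in th]);print(z,P.min(0).round(1),P.max(0).round(1))
sub=g[215:242,240:282];mm=(sub>150)
mm=mm.astype(np.uint8);print('rows', [(215+r,240+np.where(mm[r])[0].min(),240+np.where(mm[r])[0].max()) for r in range(27) if mm[r].any()])
```

```text
108 ((509.59710693359375, 297.6728515625), 45.821678161621094)
114 ((509.5370178222656, 297.5511474609375), 44.16096115112305)
120 ((509.4770202636719, 297.4294738769531), 42.500152587890625)
108 [242.9 220.5] [278.2 239. ]
111 [242.9 219.4] [278.2 237.7]
114 [242.8 218.2] [278.2 236.5]
117 [242.7 217. ] [278.2 235.3]
rows [(217, np.int64(273), np.int64(275)), (218, np.int64(272), np.int64(275)), (219, np.int64(271), np.int64(274)), (220, np.int64(256), np.int64(273)), (221, np.int64(253), np.int64(272)), (222, np.int64(250), np.int64(272)), (223, np.int64(248), np.int64(273)), (224, np.int64(247), np.int64(274)), (225, np.int64(246), np.int64(275)), (226, np.int64(245), np.int64(276)), (227, np.int64(244), np.int64(276)), (228, np.int64(244), np.int64(277)), (229, np.int64(244), np.int64(277)), (230, np.int64(243), np.int64(277)), (231, np.int64(243), np.int64(277)), (232, np.int64(243), np.int64(281)), (233, np.int64(244), np.int64(281)), (234, np.int64(244), np.int64(281)), (235, np.int64(244), np.int64(281)), (236, np.int64(246), np.int64(281)), (237, np.int64(246), np.int64(281)), (238, np.int64(247), np.int64(281)), (239, np.int64(246), np.int64(281)), (240, np.int64(245), np.int64(281)), (241, np.int64(243), np.int64(281))]
```

Run:
```python
from h import *
from scipy.optimize import least_squares
d=np.load('pics/wrist2.npz');print('cam',d['T'].round(3)[:3].tolist())
g=cv2.cvtColor(cv2.imread('pics/wrist2.png'),cv2.COLOR_BGR2GRAY)
L=[]
for v in range(45,175,4):
    r=g[v].astype(int)
    j=np.where(r[150:272]<110)[0]; k=np.where(r[272:400]<110)[0]
    L+=[(150+j.max()+.5,v),(272+k.min()-.5,v)]
L=np.array(L)
print(L[::6].tolist())
R=np.array([ray('wrist2',*q)[1] for q in L]);O=d['T'][:3,3]
f=np.array([.281,.96,0]);
def res(q):  # centre, pitch; known radius: intersect rays w/ plane, radial residual
    c=q[:3];t=q[3];n=np.array([-f[0]*np.sin(t),-f[1]*np.sin(t),np.cos(t)])
    p=O+R*((c-O)@n/(R@n))[:,None]; return np.linalg.norm(p-c,axis=1)-38
for fix in (0,1):
    s=least_squares(lambda q:res([*q[:3],q[3] if not fix else 0]),[507,291,113,0],loss='soft_l1');print(s.x.round(3),np.abs(s.fun).mean())
```

```text
cam [[0.959, -0.272, -0.076, 507.94], [-0.283, -0.924, -0.256, 294.314], [-0.0, 0.267, -0.964, 273.548]]
[[210.5, 45.0], [200.5, 57.0], [192.5, 69.0], [188.5, 81.0], [185.5, 93.0], [184.5, 105.0], [185.5, 117.0], [187.5, 129.0], [190.5, 141.0], [197.5, 153.0], [204.5, 165.0]]
[ 5.06706e+02  2.89971e+02  1.06446e+02 -7.80000e-02] 0.12776675451819175
[506.518 289.325 106.449   0.   ] 0.1284667034883461
```

The wrist fit puts the disc about 7 mm below nominal with a slight nose-down tilt. I run the same fit on the bench picture, where the disc's true height is known, to get the bias.

Run:
```python
from h import *
from scipy.optimize import least_squares
def fit(name,v0,v1,uc,f,x0,thr):
    d=np.load(f'pics/{name}.npz');g=cv2.cvtColor(cv2.imread(f'pics/{name}.png'),cv2.COLOR_BGR2GRAY);L=[]
    for v in range(v0,v1,2):
        r=g[v].astype(int);j=np.where(r[uc-125:uc]<thr)[0];k=np.where(r[uc:uc+125]<thr)[0]
        L+=[(uc-125+j.max()+.5,v),(uc+k.min()-.5,v)]
    R=np.array([ray(name,*q)[1] for q in L]);O=d['T'][:3,3]
    def res(q,t):
        c=q[:3];n=np.array([-f[0]*np.sin(t),-f[1]*np.sin(t),np.cos(t)])
        p=O+R*((c-O)@n/(R@n))[:,None]; return np.linalg.norm(p-c,axis=1)-38
    for t in (-.16,-.08,0,.08):
        s=least_squares(lambda q:res(q,t),x0,loss='soft_l1');print(name,t,s.x.round(1),'rms',np.sqrt((s.fun**2).mean()).round(3))
for thr in (80,110):
    fit('wrist1',58,148,280,(1,.04),[507,-80,5],thr)
    fit('wrist2',45,175,272,(.281,.96),[507,291,113],thr)
# side far rim predictions for sagging disc
th=np.linspace(0,6.28,200);f=np.array([.281,.96]);l=np.array([-.96,.281])
for pt in (0,-.05,-.1):
    P=np.array([proj('side2',(*(np.array([486.8,224.3])+f*(70+38*np.cos(t))+l*38*np.sin(t)),114+np.sin(pt)*(70+38*np.cos(t)))) for t in th])
    print(pt,'top row',P[:,1].min(),'left',P[:,0].min(),'right',P[:,0].max())
```

```text
wrist1 -0.16 [508.  -79.5   6.9] rms 0.23
wrist1 -0.08 [507.5 -79.5   6.5] rms 0.24
wrist1 0 [507.1 -79.5   6.4] rms 0.246
wrist1 0.08 [506.6 -79.5   6.6] rms 0.237
wrist2 -0.16 [506.9 290.6 107.4] rms 0.171
wrist2 -0.08 [506.7 289.9 107.3] rms 0.169
wrist2 0 [506.5 289.3 107.3] rms 0.169
wrist2 0.08 [506.3 288.6 107.4] rms 0.168
wrist1 -0.16 [508.1 -79.5   5.2] rms 0.21
wrist1 -0.08 [507.6 -79.5   4.8] rms 0.214
wrist1 0 [507.1 -79.6   4.7] rms 0.221
wrist1 0.08 [506.7 -79.6   4.8] rms 0.22
wrist2 -0.16 [506.9 290.7 106.6] rms 0.18
wrist2 -0.08 [506.7 290.  106.4] rms 0.173
wrist2 0 [506.5 289.3 106.4] rms 0.173
wrist2 0.08 [506.4 288.7 106.6] rms 0.177
0 top row 218.16608190703954 left 242.91653521977835 right 278.300433127648
-0.05 top row 218.88707680325015 left 242.99912899071055 right 278.2936496709375
-0.1 top row 219.59097459186722 left 243.08107555099457 right 278.28690294943965
```

Both views agree: the disc sags about 0.1 rad nose-down in the grip, with its centre about 7 mm low. I tilt the tool nose-up by 0.1 rad about the grip to level it, then measure again.

send_rows([
  {"translation": [-0.006,-0.02,0],"twist": [0.024,-0.007,0]},
  {"translation": [-0.011,-0.04,0],"twist": [0.048,-0.014,0]},
  {"translation": [-0.017,-0.06,0],"twist": [0.072,-0.021,0]},
  {"translation": [-0.023,-0.08,0],"twist": [0.096,-0.028,0]},
  {"translation": [-0.029,-0.1,0],"twist": [0.12,-0.035,0]},
  {"translation": [-0.034,-0.12,0],"twist": [0.144,-0.042,0]},
  {"translation": [-0.04,-0.14,0],"twist": [0.168,-0.049,0]},
  {"translation": [-0.046,-0.157,0],"twist": [0.192,-0.056,0]},
  {"translation": [-0.046,-0.157,0],"twist": [0.192,-0.056,0]},
  {"translation": [-0.046,-0.157,0],"twist": [0.192,-0.056,0]},
])

```text
t: 12.35
ee_pos: [482.1, 208.4, 294.2]
orientation: [-2.466, -1.844, -0.123]
ft_force: [0.3, 0.0, -1.4]
width: 13.8
```

```bash
cat > fit.py <<'E'
from h import *
from scipy.optimize import least_squares
def fit(name,v0,v1,uc,f,x0,thr=110):
    d=np.load(f'pics/{name}.npz');g=cv2.cvtColor(cv2.imread(f'pics/{name}.png'),cv2.COLOR_BGR2GRAY);L=[]
    for v in range(v0,v1,2):
        r=g[v].astype(int);j=np.where(r[uc-125:uc]<thr)[0];k=np.where(r[uc:uc+125]<thr)[0]
        L+=[(uc-125+j.max()+.5,v),(uc+k.min()-.5,v)]
    R=np.array([ray(name,*q)[1] for q in L]);O=d['T'][:3,3]
    def res(c):
        p=O+R*((c[2]-O[2])/R[:,2])[:,None]; return np.linalg.norm(p-c,axis=1)-38
    s=least_squares(res,x0,loss='soft_l1');print(name,s.x.round(1),'rms',np.sqrt((s.fun**2).mean()).round(3))
E
python3 - <<'E'
from fit import *
from scipy.spatial.transform import Rotation as Ro
shot('wrist','wrist3');shot('side','side3');o=ctrl.get_obs();Rm=Ro.from_rotvec(o['orientation']).as_matrix()
print(o['t'],o['ee_pos'].round(1),Rm[:,2].round(3),'grasp',(o['ee_pos']+163*Rm[:,2]).round(1),o['width'])
fit('wrist3',60,165,272,(.281,.96),[507,291,113])
g=cv2.cvtColor(cv2.imread('pics/side3.png'),cv2.COLOR_BGR2GRAY)
for r in range(214,236,2):
    w=np.where(g[r,238:270]>150)[0]
    if len(w): print(r,238+w.min(),238+w.max())
s=cv2.imread('pics/side3.png');cv2.imwrite('pics/crop3.png',np.hstack([cv2.resize(s[190:265,200:300],(400,300),interpolation=2),cv2.resize(cv2.imread('pics/wrist3.png'),(400,300),interpolation=3)]))
E
```

```text
12.45 [482.1 208.5 294.2] [ 0.028  0.096 -0.995] grasp [486.7 224.1 132. ] 13.625601567212442
wrist3 [507.4 291.6 114.9] rms 0.146
218 255 269
220 249 269
222 246 269
224 244 269
226 243 269
228 243 269
230 244 269
232 245 269
234 248 269
```

View pics/crop3.png

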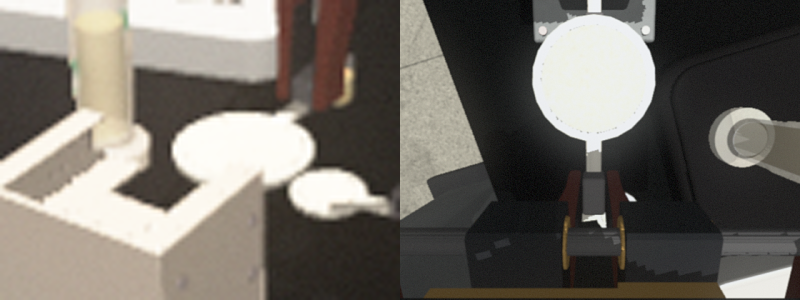

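The disc is now level (top at 114.9 mm, 114 nominal), centred on the slot line to 1.5 mm and mid-height in the slot. Inserting.

send_rows([
  {"translation": [0.01,0.03,0],"twist": [0,0,0]},
  {"translation": [0.025,0.09,0],"twist": [0,0,0]},
  {"translation": [0.04,0.15,0],"twist": [0,0,0]},
  {"translation": [0.06,0.21,0],"twist": [0,0,0]},
  {"translation": [0.075,0.27,0],"twist": [0,0,0]},
  {"translation": [0.09,0.33,0],"twist": [0,0,0]},
  {"translation": [0.11,0.4,0],"twist": [0,0,0]},
  {"translation": [0.125,0.46,0],"twist": [0,0,0]},
  {"translation": [0.145,0.52,0],"twist": [0,0,0]},
  {"translation": [0.16,0.576,0],"twist": [0,0,0]},
])

```text
t: 13.45
ee_pos: [498.3, 266.6, 294.2]
orientation: [-2.466, -1.844, -0.123]
ft_force: [0.4, 0.2, -0.5]
width: 14.0
```

Run:
```python
from h import *
shot('wrist','wrist4');shot('side','side4');o=ctrl.get_obs();print(o['t'],o['ee_pos'].round(1),o['ft_force'].round(1))
cv2.imwrite('pics/crop4.png',np.hstack([cv2.resize(cv2.imread('pics/side4.png')[190:265,200:300],(400,300),interpolation=2),cv2.resize(cv2.imread('pics/wrist4.png'),(400,300),interpolation=3)]))
```

```text
13.55 [498.3 266.7 294.2] [ 0.   0.3 -0.6]
```

View pics/crop4.png

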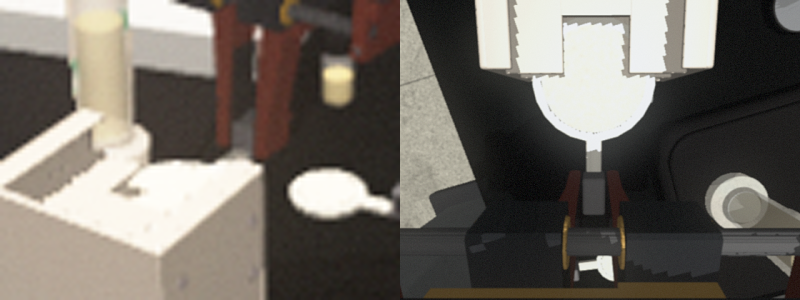

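The disc is half in below the top shelf, centred in the notch, with no contact force. I push it the rest of the way and then lower it.

send_rows([
  {"translation": [0.01,0.05,0],"twist": [0,0,0]},
  {"translation": [0.03,0.1,0],"twist": [0,0,0]},
  {"translation": [0.04,0.15,0],"twist": [0,0,0]},
  {"translation": [0.055,0.2,0],"twist": [0,0,0]},
  {"translation": [0.07,0.25,0],"twist": [0,0,0]},
  {"translation": [0.08,0.3,0],"twist": [0,0,0]},
  {"translation": [0.095,0.34,0],"twist": [0,0,0]},
  {"translation": [0.105,0.38,0],"twist": [0,0,0]},
  {"translation": [0.115,0.415,0],"twist": [0,0,0]},
  {"translation": [0.115,0.415,0],"twist": [0,0,0]},
])

```text
t: 14.55
ee_pos: [509.7, 307.9, 294.2]
orientation: [-2.465, -1.844, -0.124]
ft_force: [0.7, -1.0, -0.7]
width: 13.5
```

send_rows([
  {"translation": [0,0,-0.01],"twist": [0,0,0]},
  {"translation": [0,0,-0.02],"twist": [0,0,0]},
  {"translation": [0,0,-0.03],"twist": [0,0,0]},
  {"translation": [0,0,-0.04],"twist": [0,0,0]},
  {"translation": [0,0,-0.05],"twist": [0,0,0]},
  {"translation": [0,0,-0.055],"twist": [0,0,0]},
  {"translation": [0,0,-0.06],"twist": [0,0,0]},
  {"translation": [0,0,-0.065],"twist": [0,0,0]},
  {"translation": [0,0,-0.07],"twist": [0,0,0]},
  {"translation": [0,0,-0.07],"twist": [0,0,0]},
])

```text
t: 15.55
ee_pos: [509.6, 307.5, 287.1]
orientation: [-2.466, -1.844, -0.123]
ft_force: [-0.7, -0.8, -0.7]
width: 13.5
```

Run:
```python
from h import *
from scipy.spatial.transform import Rotation as Ro
o=ctrl.get_obs();Rm=Ro.from_rotvec(o['orientation']).as_matrix();p=o['ee_pos']+163*Rm[:,2]
d=p[:2]-[535,392];print(o['t'],p.round(1),'along',d@[.279,.96],'lat',d@[-.96,.279],o['ft_force'].round(1),o['moment'].round(2))
```

```text
15.55 [514.1 323.1 124.9] along -71.97696941459434 lat 0.8527643114210595 [-0.7 -0.8 -0.7] [-0.09 -0.03  0.  ]
```

send_rows([
  {"translation": [0,0,-0.003],"twist": [0,0,0]},
  {"translation": [0,0,-0.006],"twist": [0,0,0]},
  {"translation": [0,0,-0.009],"twist": [0,0,0]},
  {"translation": [0,0,-0.012],"twist": [0,0,0]},
  {"translation": [0,0,-0.015],"twist": [0,0,0]},
  {"translation": [0,0,-0.015],"twist": [0,0,0]},
  {"translation": [0,0,-0.015],"twist": [0,0,0]},
  {"translation": [0,0,-0.015],"twist": [0,0,0]},
  {"translation": [0,0,-0.015],"twist": [0,0,0]},
  {"translation": [0,0,-0.015],"twist": [0,0,0]},
])

```text
t: 16.55
ee_pos: [509.6, 307.5, 285.9]
orientation: [-2.466, -1.844, -0.123]
ft_force: [-1.5, -1.8, 5.3]
width: 13.7
```

send_rows([
  {"translation": [0,0,0],"twist": [0,0,0]},
  {"translation": [0,0,0],"twist": [0,0,0]},
  {"translation": [0,0,0],"twist": [0,0,0]},
  {"translation": [0,0,0],"twist": [0,0,0]},
  {"translation": [0,0,0],"twist": [0,0,0]},
  {"translation": [0,0,0],"twist": [0,0,0]},
  {"translation": [0,0,0],"twist": [0,0,0]},
  {"translation": [0,0,0],"twist": [0,0,0]},
  {"translation": [0,0,0],"twist": [0,0,0]},
  {"translation": [0,0,0],"twist": [0,0,0]},
], grip=-1)

```text
t: 17.55
ee_pos: [509.6, 307.5, 285.7]
orientation: [-2.466, -1.844, -0.123]
ft_force: [-0.3, 0.6, -0.0]
width: 87.1
```

Run:
```python
from h import *
shot('wrist','wrist5');o=ctrl.get_obs();print(o['t'],o['ee_pos'].round(1),o['ft_force'].round(1),o['width'])
```

```text
17.6 [509.6 307.5 285.7] [-0.2  0.1  0.5] 87.72069983176016
```

View pics/wrist5.png

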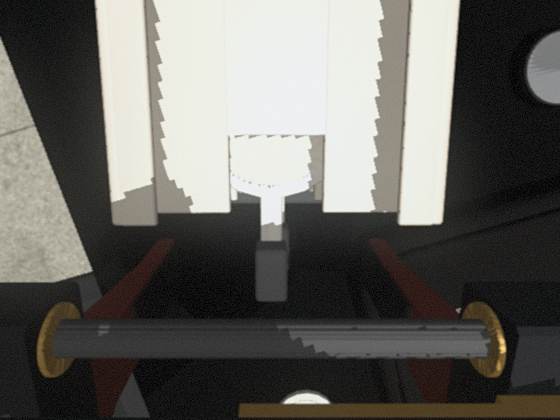

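Floor contact showed at 5 N and the disc is released. It sits in the slot with its grip at (271,270), clear of the fingers and pointing straight out. I back off upward and verify.

send_rows([
  {"translation": [0,0,0.05],"twist": [0,0,0]},
  {"translation": [0,-0.01,0.15],"twist": [0,0,0]},
  {"translation": [-0.01,-0.03,0.25],"twist": [0,0,0]},
  {"translation": [-0.02,-0.06,0.35],"twist": [0,0,0]},
  {"translation": [-0.03,-0.1,0.45],"twist": [0,0,0]},
  {"translation": [-0.05,-0.16,0.55],"twist": [0,0,0]},
  {"translation": [-0.06,-0.22,0.65],"twist": [0,0,0]},
  {"translation": [-0.08,-0.28,0.75],"twist": [0,0,0]},
  {"translation": [-0.1,-0.34,0.82],"twist": [0,0,0]},
  {"translation": [-0.11,-0.38,0.86],"twist": [0,0,0]},
])

```text
t: 18.6
ee_pos: [498.5, 268.9, 372.6]
orientation: [-2.466, -1.844, -0.124]
ft_force: [0.4, 0.5, -0.5]
width: 87.8
```

send_rows([
  {"translation": [-0.02,-0.05,0.03],"twist": [0,0,0]},
  {"translation": [-0.03,-0.11,0.06],"twist": [0,0,0]},
  {"translation": [-0.05,-0.17,0.1],"twist": [0,0,0]},
  {"translation": [-0.06,-0.22,0.14],"twist": [0,0,0]},
  {"translation": [-0.07,-0.26,0.17],"twist": [0,0,0]},
  {"translation": [-0.08,-0.3,0.2],"twist": [0,0,0]},
  {"translation": [-0.08,-0.3,0.2],"twist": [0,0,0]},
  {"translation": [-0.08,-0.3,0.2],"twist": [0,0,0]},
  {"translation": [-0.08,-0.3,0.2],"twist": [0,0,0]},
  {"translation": [-0.08,-0.3,0.2],"twist": [0,0,0]},
])

```text
t: 19.6
ee_pos: [490.6, 239.7, 391.5]
orientation: [-2.465, -1.844, -0.123]
ft_force: [-0.1, -0.4, -0.2]
width: 88.3
```

Run:
```python
from h import *
for n in ('wrist','side','top'): shot(n,n+'6')
o=ctrl.get_obs();print(o['t'],o['ee_pos'].round(1),o['ft_force'].round(1))
f=np.array([.279,.96]);l=np.array([-.96,.279])
for a in (-82,-58): print(a,[proj('wrist6',(*(np.array([535,392])+f*a+l*b),121.3)).round(1).tolist() for b in (-7,7)])
w=cv2.imread('pics/wrist6.png');s=cv2.imread('pics/side6.png')
p=np.zeros((420,800,3),np.uint8);p[:,:560]=w;p[:180,560:]=cv2.resize(s[190:265,200:300],(240,180),interpolation=2);cv2.imwrite('pics/crop6.png',p)
```

```text
19.75 [490.6 239.6 391.5] [ 0.7 -0.5 -0.6]
-82 [[279.9, 137.4], [259.6, 137.5]]
-58 [[280.0, 101.4], [259.3, 101.5]]
```

View pics/crop6.png

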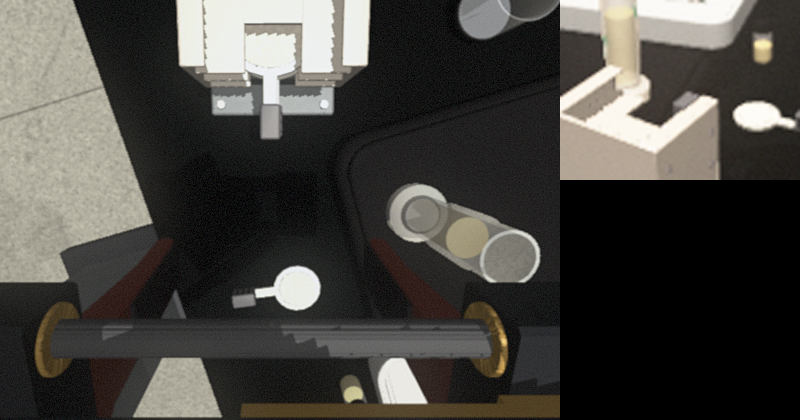

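The grip block shows at u 261–281, v 104–138, against a prediction of 259–280, 101–137. The smaller disc looks untouched. One last check on the cassette front edge and the small disc's position.

Run:
```python
from h import *
f=np.array([.279,.96]);l=np.array([-.96,.279]);c=np.array([535,392])
for b in (-55,55): print('front top corner',proj('wrist6',(*(c-42*f+l*b),153.3)).round(1))
g=cv2.cvtColor(cv2.imread('pics/wrist6.png'),cv2.COLOR_BGR2GRAY).astype(int)
print('col 190',g[55:80,190].tolist());print('col 357',g[55:80,357].tolist());print('row 50',[int(i) for i in np.where(g[50,160:390]>150)[0][[0,-1]]+160])
print('col 271',g[95:145,271].tolist())
a,b=[cv2.imread(f'pics/side{i}.png')[225:250,268:312] for i in (0,6)]
for i in (a,b):
    m=cv2.moments((cv2.cvtColor(i,6)>150).astype(np.uint8),True);print('small disc',268+m['m10']/m['m00'],225+m['m01']/m['m00'])
```

```text
front top corner [363.5  67.1]
front top corner [175.1  67.8]
col 190 [238, 236, 239, 237, 238, 236, 237, 239, 239, 241, 215, 137, 81, 76, 77, 77, 80, 79, 78, 65, 41, 33, 39, 35, 39]
col 357 [239, 239, 239, 240, 239, 239, 239, 240, 241, 237, 189, 111, 74, 74, 71, 80, 70, 67, 50, 35, 20, 26, 26, 18, 26]
row 50 [179, 367]
col 271 [238, 240, 239, 239, 239, 239, 240, 241, 212, 139, 131, 156, 159, 162, 161, 163, 164, 163, 170, 163, 167, 168, 164, 166, 167, 163, 169, 167, 166, 165, 165, 171, 167, 168, 166, 169, 168, 166, 165, 168, 167, 167, 146, 115, 66, 37, 38, 24, 25, 34]
small disc 283.07655502392345 237.95215311004785
small disc 283.07655502392345 237.95215311004785
```

```bash
python3 -c "
from workcell import ctrl
print(ctrl.close_job())"
```

```text
the job is handed in; nothing more can be done
None
```

The larger disc is in the middle slot with its grip pointing straight out of the front, and the job was handed in at about 20 s of the 42 s allowed. No verdict was reported.

**What I did:** I gripped the disc by its block and carried it to the front of the cassette. It sagged about 0.1 rad nose-down in the grip, so I tilted the tool to level it. I then slid it in, lowered it until it touched the slot floor at about 5 N, released it and backed the arm clear.

**Last checks:**

| Check | Result | Limit |
|---|---|---|
| Grip distance in front of the slot point | about 72 mm | 62 to 81 mm (70 is home) |
| Sideways offset | within about 2 mm | 25 mm |
| Smaller disc | same position in the side view, to the pixel | 30 mm |
| Wrist force after backing off | sensor noise only | robot touches nothing |

- **Disagreement:** the cassette's front edge appeared about 2 px (1–2 mm) from where my model predicted. That moves the grip estimate to about 73 mm, still inside the limits.
- **Not measured:** I did not measure the seated disc's tilt after release. That it lies level rests on the floor contact and how it looked in the picture.

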